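# Close the brush canister and nest its cup in the lid

### The arm

A 6-joint arm with a two-finger parallel gripper is mounted at the origin on the work surface. World frame = base frame: x ahead of the robot, y to its left, z up, the work surface at z = 0. Lengths are in m, angles in rad, forces in N, time in s.
With the tool pointing down it reaches from about 0.25 to 0.725 m from the base axis. Payload 4 kg.
Tool frame: the origin (TCP) lies on the centre line of the jaws, within the pads' length; the fingertips stand 11 mm ahead of it and the grasp point (between the pads) lies 8 mm behind it (bot.nose_length is the distance from the TCP to the fingertips, in m); z points along the fingers, y is the direction in which the jaws open and shut (so a half turn about z gives the same grasp; the last joint's range is limited). The gripper opens to 85 mm and grips with 20 to 120 N. Pads are 22 mm wide; open, the fingers measure 114 mm over their backs; the gripper's body (76 mm by 85 mm) begins 54 mm behind the grasp point. The pads swing forward as they close: fully open they stand 13 mm farther back than shut.
Start: joints at [1.218, 0.241, 0.005, 1.335, 0, 1.571], TCP at [0.173, 0.469, 0.242] pointing down, gripper open.
Joint ranges: [-2.72, 2.72], [-1.05, 1.87], [-1.09, 1.28], [-1.99, 2.15], [-1.42, 1.44], [-3.14, 3.14]. Speed limits (rad/s): [2.79, 2.79, 3.14, 3.14, 3.14, 3.14].

### API

Orientations are given as a unit quaternion [x, y, z, w].
In Python, from workcell import bot gives the robot as it stands.
- The arm moves only by the tool play_rows, never from a script. Its argument "plan" is one flat list of numbers, 6 for each row, row after row: the shift along the tool's x, y, z in mm, then the turn, a rotation vector about the tool's x, y, z in rad. A call has 1 to 20 rows; each row shifts and turns the commanded pose from where the row before left it, along the tool's axes as they then stand; what a row does not reach is not made up. A row lasts 1/8 s, in which the tool goes at most 62.5 mm and 10.7 degrees, less where a joint would pass 70% of its speed; a pose out of reach is approached as far as the arm can. A call with a gripper value outside its range is refused whole. "hand" is the opening in per cent of the stroke, from 0 (shut) to 100 (fully open), set as the call begins (left out, the last holds). The fingers move at their own pace and stop on an object; the grip force is fixed at half the most. Time passes only in rows, so rows that do not move let the fingers close. It gives the time, the measured TCP pose, the force and the opening at its end, in the units of the state.
- bot.get_obs(): the state, without advancing time (a new reading comes with each control period).
- bot.camera(name): name is "scene" or "top"; returns a dict with "frame" (400x640x3 uint8, blue, green, red), "range_z" (400x640 float32, m along the optical axis (not along the pixel's ray), 0 where there is no reading), "K" (3x3 intrinsics, pixels), "dist" ([k1, k2, p1, p2, k3] as OpenCV has them; the pictures are not rectified), "cam_to_world" (4x4, takes a point from camera to world coordinates). Camera axes: x right, y down, z forward; pixel columns grow to the right and rows downward; lengths in m; the calibration is good to about 2 mm. A picture is of the moment at which its call begins.
- bot.job_done(): hands the job in, once; it reports no verdict.
Trained networks look in the newest picture that a camera, given by its name, has taken for a name from the list of things; names that differ only in an ending like _2 or _b are one class to them, and where a whole thing is asked for, a point or a joint stands for the part that bears it (a point fixed in the world has none). Each returns a list of dicts, best first, with "p" (0 to 1); they miss things now and then, are a little off and sometimes report something else, mostly with a low value. They report only what shows in the picture. A call takes as long as a camera call. They do not tell look-alikes from the thing itself.
- bot.outline_of(query, camera): "mask" (400x640 bool, what is visible of it) and "point" ([row, column] in pixels, amid what is visible of it).
The state is a dict: "clock": time; "joint_pos": joint angles; "joint_vel": joint speeds; "tau": joint torques, N m; "eef_pos": TCP position; "tool_rot": TCP orientation; "ft_force": force on the tool from outside, world axes, zero at the start; "ft_torque": the same for the moment, N m; "grip_width": finger opening in m.
Only numpy, scipy, OpenCV 4.12 (cv2) and the standard library are available. Lean on these libraries where they do the work, as an engineer would, in place of code of your own. Each camera call takes 0.05 s, during which the arm holds its last target.

### The job

Screw the loose lid of the steel canister down clockwise by its lugs until it is snug on its seal, but do not overtighten it, and let go of it. Then take the slender tapered cup and lower it into the well in the lid, so that it stands upright on the well's floor. Leave everything else on the table where it is.

Things in the scene. Friction and masses are not known exactly. Their poses are not given: they have to be found in the camera images.
- canister: steel canister, 110 mm across, screwed to the bench on a round plywood plate 150 mm across and 12 mm thick; it cannot move. Origin at the centre of the plate's underside, on the bench; z up along the canister's axis. Its rim is 100 mm above the bench
- lid: white screw lid of the canister, 124 mm across, its centre a tapered well (see well), two upright lugs on its flat top (see lug). Origin on its axis in the plane of the flat top: 108 mm above the bench when screwed down, up to 5 mm more when loose (it sinks 1.9 mm per rad). Clockwise seen from above tightens. It starts 1.0 to 2.2 rad short of its seal and stays where it is left
- lug (a point): middle of the top of one lug, 50 mm from the lid's axis along the lid's own +x; the other lug is just opposite. Each lug is a block 26 mm long along the lid's radius (36 to 62 mm from the axis), 10 mm thick and 26 mm high above the lid's flat top
- seal (a joint): turn of the lid since it first bit on its seal, rad; 0 while loose. Loose, it turns at 0.1 N m or less; at the bite the torque jumps to 0.3 N m, then grows 0.5 N m per rad. Snug is 0.12 to 0.6 rad (0.36 to 0.6 N m; best 0.45 N m: 9 N on a lug 50 mm from the axis), and it stays when let go. Beyond 0.7 rad (0.65 N m) is overtightened
- well (a point): centre of the floor of the well in the lid, on the lid's axis, 36 mm below the lid's flat top; turns with the lid. The well is round, open at the top, tapered: 54 mm across at the mouth, 45 mm at its floor
- cup: slender tapered white measuring cup standing upright, open at the top: 95 mm tall, 40 mm across its base, 58 mm across its mouth, wall 2.5 mm, mass 40 to 85 g. Origin at the centre of its underside, z up to its mouth. It fits the lid's well with 2.5 to 4 mm of play all round and then stands on the well's floor with 59 mm showing above the lid's flat top
- tub: wide tapered white tub, a lookalike that does not fit: 75 mm tall, 88 mm across the mouth; origin at the centre of its underside
- tumbler: straight-sided white tumbler, a lookalike that does not fit: 95 mm tall, 68 mm across; origin at the centre of its underside
- bottle_a: dark blue squeeze bottle of paint with a nozzle, 56 mm across, 122 mm tall; origin at the centre of its underside
- bottle_b: dark red squeeze bottle of paint with a nozzle, 56 mm across, 122 mm tall; origin at the centre of its underside
- wide_brush: flat paint brush with a black handle, 220 mm long, 90 mm wide, 18 mm thick, lying on the table along its x axis; origin under its neck
- palette_knife: palette knife, 200 mm long, 22 mm wide, 16 mm thick, lying along its x axis; origin under its middle
- brush_pot: white ceramic pot of brushes, 96 mm across, about 220 mm tall with the brushes; origin at the centre of its underside
Mind the look-alikes: they are no part of the job. Leave any yellow look-alike of the cup alone.

How it is judged:
On the way, in this order (a step that is already met when the one before it is completed fails the run):
1. the lid is snug on its seal (0.12 to 0.6 rad past the first bite) and let go, and the cup is not yet in the well (value of joint seal between 0.12 and 0.6 rad and contact force between the fingers and lid below 0.1 N and distance between cup and well above 0.08 m), for 0.3 s.
2. the cup is lowered into the well in the fingers: its base comes within 20 mm of the well's floor while the fingers touch it (z of cup in the frame of well below 0.02 m and horizontal distance between cup and well below 0.012 m and contact force between the fingers and cup above 0.3 N), for 0.05 s.
At the end, for the whole second after the job is handed in: The lid is snug (seal 0.12 to 0.6 rad) and the cup stands at rest, released, in the lid's well: its base within 4 mm of the well's floor and 7 mm of the well's axis, tilted less than 0.1 rad (value of joint seal between 0.12 and 0.6 rad and z of cup in the frame of well between -0.004 and 0.004 m and horizontal distance between cup and well below 0.007 m and angle between cup's own z axis and vertical below 0.1 rad and linear speed of cup below 0.02 m/s and contact force between the fingers and cup below 0.1 N); the robot touches nothing.
It fails at once if the lid is overtightened (seal beyond 0.7 rad) (value of joint seal above 0.7 rad).
It fails at once if a bystander is moved more than 30 mm or tipped over (distance of any of tub, tumbler, bottle_a, bottle_b, wide_brush, palette_knife, brush_pot from where it was at the start of the episode above 0.03 m or angle between any of tub, tumbler, bottle_a, bottle_b, wide_brush, palette_knife, brush_pot's own z axis and vertical above 0.5 rad).
It also fails if it takes over 64 s, if anything falls off the work surface, if the arm or the gripper's body presses on something with over 40 N, if the wrist force passes 120 N, or if a joint passes its speed limit or range.

## Working session

There is one attempt and no reset: what is moved stays moved. The work goes in short steps, Python scripts to look and compute and a tool call to move; the robot and the scene stay as the last step left them, time stands still between calls to the robot, and variables do not carry over. Pictures are saved under pics/ and viewed, and the job is handed in when it is done.

Besides the shell and the picture viewer there is one more tool, called after "Call:" by a JSON object that holds its "fn" and its "kwargs", one argument or row to a line. play_rows: Moves the arm, as the interface text tells. Its arguments: {"type":"object","properties":{"plan":{"type":"array","items":{"type":"number"}},"hand":{"type":"number"}},"required":["plan"]}

```bash
ls; mkdir -p pics; cat > h.py <<'E'
import numpy as np, cv2
from workcell import bot
def pts(c):
    d=c["range_z"];h,w=d.shape
    vv,uu=np.mgrid[0:h,0:w]
    p=cv2.undistortPoints(np.stack([uu,vv],-1).reshape(-1,1,2).astype(np.float64),c["K"],np.array(c["dist"],float)).reshape(h,w,2)
    P=np.concatenate([p*d[...,None],d[...,None],np.ones((h,w,1))],-1)@np.array(c["cam_to_world"]).T
    P=P[...,:3]; P[d<=0]=np.nan
    return P
def proj(c,X):
    T=np.linalg.inv(c["cam_to_world"])
    r,_=cv2.Rodrigues(T[:3,:3]); 
    return cv2.projectPoints(np.asarray(X,float).reshape(-1,1,3),r,T[:3,3],c["K"],np.array(c["dist"],float))[0].reshape(-1,2)
E
python3 - <<'E'
from h import *
for n in("scene","top"):
    c=bot.camera(n); cv2.imwrite(f"pics/{n}0.png",c["frame"]); np.savez(f"{n}0.npz",**c)
    print(n,c["cam_to_world"],c["K"][0,0])
    for q in("cup","lid","lug","tub","tumbler","canister","bottle_a","brush_pot","wide_brush","palette_knife"):
        print(q,[(round(o["p"],2),[int(x) for x in o["point"]],int(o["mask"].sum())) for o in bot.outline_of(q,n)][:4])
o=bot.get_obs();print({k:np.round(v,3) for k,v in o.items()}, bot.nose_length)
E
```

```text
pics
scene [[-0.61606621  0.63266922 -0.46924629  1.14155688]
 [ 0.78764816  0.48833727 -0.37568215  0.55479454]
 [-0.00853208 -0.60104606 -0.79916884  1.16120091]
 [ 0.          0.          0.          1.        ]] 484.6215891659808
cup [(0.96, [170, 212], 500), (0.62, [145, 215], 437), (0.34, [223, 419], 1383), (0.17, [192, 293], 1511)]
lid [(0.96, [194, 296], 1484)]
lug [(0.63, [194, 293], 1538)]
tub [(0.89, [243, 373], 962)]
tumbler [(0.67, [156, 267], 733), (0.39, [171, 213], 458)]
canister [(0.66, [206, 294], 2453)]
bottle_a [(0.9, [217, 224], 558), (0.8, [273, 301], 567)]
brush_pot [(0.86, [283, 443], 2057)]
wide_brush [(0.71, [221, 414], 1350)]
palette_knife [(0.64, [139, 275], 276)]
top [[ 0.01288482 -0.99026067  0.13862821  0.30051697]
 [-0.99984826 -0.01438502 -0.00982526  0.07470514]
 [ 0.01172374 -0.13848058 -0.99029576  1.57330778]
 [ 0.          0.          0.          1.        ]] 504.2890208409592
cup [(0.85, [190, 454], 359), (0.76, [163, 426], 350), (0.63, [182, 337], 1468)]
lid [(0.96, [180, 340], 1386)]
lug [(0.58, [183, 336], 1454)]
tub [(0.81, [191, 249], 650),
[... 160 characters left out ...]
8, [136, 380], 366), (0.74, [186, 335], 1806), (0.71, [180, 338], 1456)]
brush_pot [(0.63, [214, 402], 543), (0.58, [186, 180], 1232)]
wide_brush [(0.61, [244, 234], 1337)]
palette_knife [(0.65, [241, 418], 449)]
{'clock': np.float64(1.1), 'joint_pos': array([ 1.218,  0.241,  0.005,  1.335, -0.   ,  1.571]), 'joint_vel': array([-0.002, -0.001, -0.001,  0.001, -0.001,  0.001]), 'tau': array([-1.0000e-03, -3.7222e+01,  2.5270e+01,  1.0000e-03, -0.0000e+00,
        0.0000e+00]), 'eef_pos': array([0.173, 0.469, 0.242]), 'tool_rot': array([0.176, 0.984, 0.   , 0.   ]), 'ft_force': array([-0.633, -0.121,  0.407]), 'ft_torque': array([-0.047,  0.029,  0.033]), 'grip_width': np.float64(0.085)} 0.011
```

```bash
python3 - <<'E'
from h import *
for n,b in(("scene",(130,480,110,330)),("top",(150,500,100,290))):
    c=np.load(f"{n}0.npz"); f=c["frame"][b[2]:b[3],b[0]:b[1]]
    cv2.imwrite(f"pics/{n}0c.png",cv2.resize(f,(0,0),fx=2.25,fy=2.25,interpolation=cv2.INTER_CUBIC))
E
```

```text
(no output)
```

View pics/scene0.png

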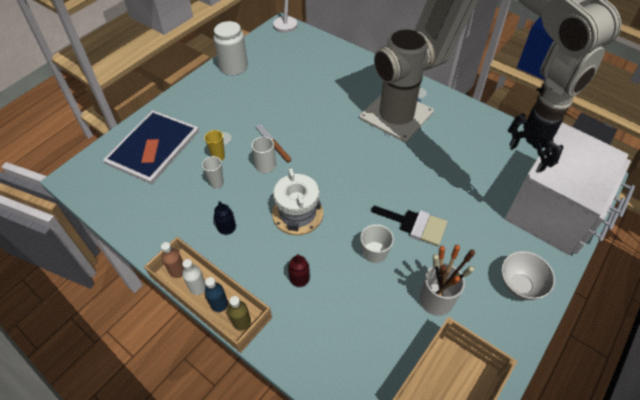

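View pics/top0.png

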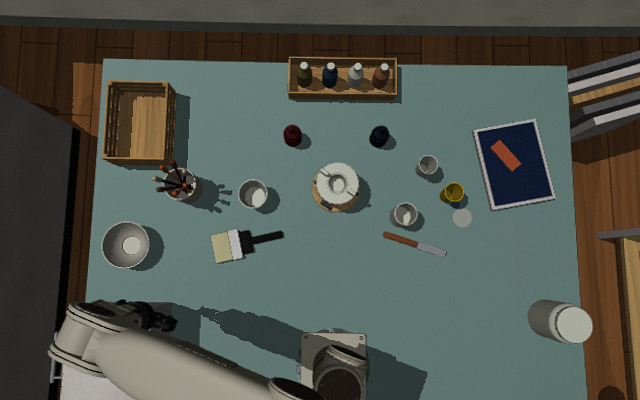

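View pics/scene0c.png

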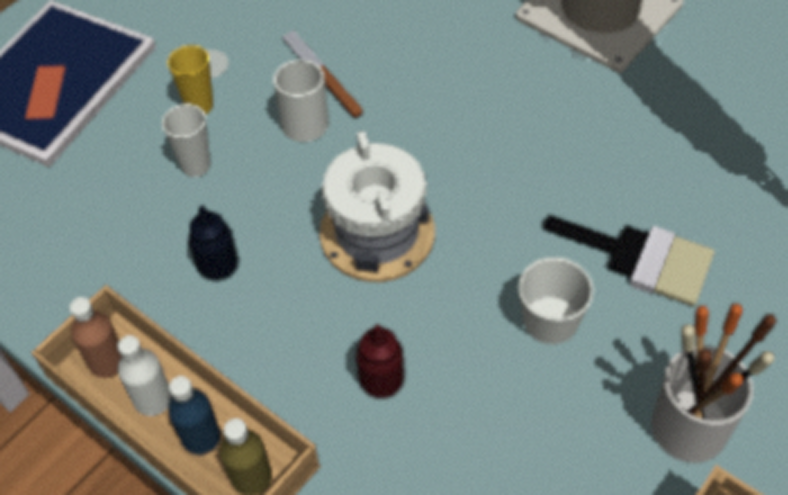

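View pics/top0c.png

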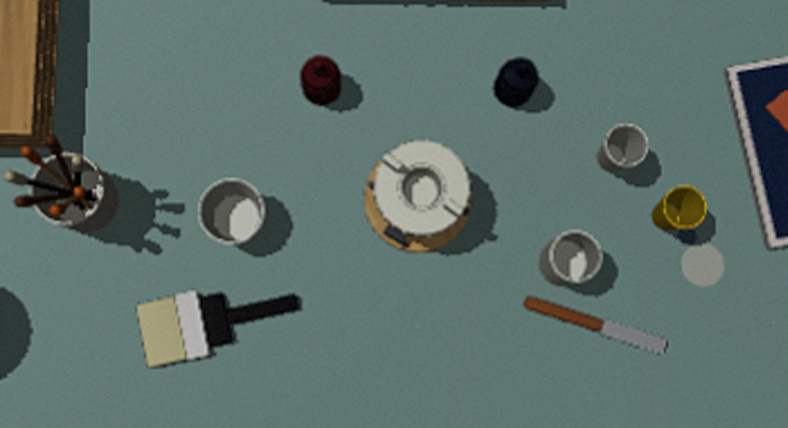

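```bash
python3 - <<'E'
from h import *
for n in("scene","top"):
    c=dict(np.load(f"{n}0.npz")); P=pts(c)
    print(n,"table z",np.nanmedian(P[300:302,330:420,2]) if n=="scene" else np.nanmedian(P[280:290,400:450,2]))
    # objects: components of z in 0.03..0.3 within workspace
    m=((P[...,2]>0.02)&(P[...,2]<0.35)).astype(np.uint8)
    k,L,S,C=cv2.connectedComponentsWithStats(m)
    for i in range(1,k):
        if S[i,4]>120:
            Q=P[L==i]; zt=np.percentile(Q[:,2],97); T=Q[Q[:,2]>zt-0.012]
            lo,hi=np.percentile(T,2,axis=0),np.percentile(T,98,axis=0)
            print(np.round(C[i]),S[i,4],"ztop %.3f"%zt,"ctr",np.round((lo+hi)/2,3),"ext",np.round(hi-lo,3))
E
```

```text
scene table z -0.00046060488346499895
[25.  8.] 171 ztop 0.112 ctr [ 0.455 -1.638  0.108] ext [0.029 0.029 0.015]
[67. 15.] 931 ztop 0.227 ctr [ 0.455 -1.243  0.228] ext [0.028 0.03  0.023]
[503.  11.] 208 ztop 0.123 ctr [-0.743  0.049  0.12 ] ext [0.03  0.029 0.018]
[629.  18.] 892 ztop 0.222 ctr [-0.808  0.529  0.233] ext [0.02  0.02  0.044]
[410.  66.] 4889 ztop 0.337 ctr [-0.062  0.057  0.338] ext [0.053 0.131 0.024]
[230.  46.] 1335 ztop 0.171 ctr [ 0.154 -0.639  0.166] ext [0.088 0.089 0.013]
[569. 185.] 10453 ztop 0.333 ctr [0.177 0.468 0.335] ext [0.059 0.132 0.026]
[214. 157.] 882 ztop 0.095 ctr [ 0.559 -0.313  0.09 ] ext [0.135 0.131 0.013]
[151. 159.] 376 ztop 0.026 ctr [ 0.658 -0.499  0.023] ext [0.162 0.089 0.006]
[264. 152.] 633 ztop 0.094 ctr [ 0.451 -0.206  0.089] ext [0.067 0.068 0.014]
[296. 199.] 1942 ztop 0.132 ctr [ 0.54  -0.004  0.13 ] ext [0.076 0.103 0.018]
[224. 217.] 477 ztop 0.113 ctr [ 0.7   -0.135  0.113] ext [0.01  0.01  0.019]
[376. 241.] 694 ztop 0.076 ctr [0.508 0.247 0.071] ext [0.086 0.084 0.013]
[203. 285.] 3492 ztop 0.134 ctr [ 0.886 -0.059  0.131
[... 900 characters left out ...]
16]
[336. 184.] 1481 ztop 0.135 ctr [ 0.536 -0.003  0.136] ext [0.074 0.099 0.017]
[250. 191.] 304 ztop 0.078 ctr [0.507 0.248 0.073] ext [0.084 0.084 0.013]
[453. 192.] 290 ztop 0.098 ctr [ 0.519 -0.351  0.094] ext [0.055 0.055 0.014]
[404. 214.] 286 ztop 0.099 ctr [ 0.452 -0.208  0.095] ext [0.065 0.065 0.013]
[121. 245.] 997 ztop 0.063 ctr [0.351 0.62  0.058] ext [0.132 0.133 0.014]
[561. 321.] 2094 ztop 0.174 ctr [ 0.151 -0.639  0.17 ] ext [0.085 0.084 0.013]
[162. 318.] 570 ztop 0.348 ctr [0.156 0.419 0.343] ext [0.033 0.033 0.013]
[339. 373.] 2557 ztop 0.312 ctr [ 0.021 -0.001  0.307] ext [0.074 0.106 0.011]
[ 85. 385.] 1709 ztop 0.204 ctr [-0.01   0.614  0.199] ext [0.071 0.156 0.011]
```

```bash
python3 - <<'E'
from h import *
def circ(A):
    from scipy.optimize import least_squares
    f=lambda p:np.hypot(A[:,0]-p[0],A[:,1]-p[1])-p[2]
    return least_squares(f,[*A.mean(0),.05],loss='soft_l1',f_scale=.002).x
for n in("scene","top"):
    c=dict(np.load(f"{n}0.npz")); P=pts(c)
    b=(abs(P[...,0]-.537)<.09)&(abs(P[...,1])<.09)
    z=P[...,2]
    flat=b&(z>.104)&(z<.119)
    print(n,"flat z",np.percentile(z[flat],[5,25,50,75,95]),flat.sum())
    # outline circle by hull
    A=P[flat][:,:2].astype(np.float32); h=cv2.convexHull(A)[:,0]; print("lid",circ(h))
    lug=b&(z>.122); Q=P[lug]; k=Q[:,:2]-np.array([.538,-.003])
    for s in (1,-1):
        # split by principal axis
        pass
    u,sv,vt=np.linalg.svd(Q[:,:2]-Q[:,:2].mean(0)); d=vt[0]; t=(Q[:,:2]-Q[:,:2].mean(0))@d
    print("lug axis ang",np.arctan2(d[1],d[0]),"z",np.percentile(Q[:,2],[10,50,90,98]))
    for s in(t>0,t<0): print(s.sum(),Q[s].mean(0),np.percentile(t[s],[3,97]))
    pl=(abs(P[...,0]-.537)<.1)&(abs(P[...,1])<.1)&(z>.008)&(z<.017); A=P[pl][:,:2].astype(np.float32)
    print("plate",pl.sum(),circ(cv2.convexHull(A)[:,0]))
    for nm,x,y in (("cup",.6,-.276),("tumbler",.452,-.208)):
        s=(np.hypot(P[...,0]-x,P[...,1]-y)<.037)&(z>.086)&(z<.105); A=P[s][:,:2].astype(np.float32)
        print(nm,s.sum(),circ(cv2.convexHull(A)[:,0]),circ(A))
    f=c["frame"]; uv=proj(c,[[.538,-.003,.115]])[0].astype(int)
    cr=f[uv[1]-40:uv[1]+40,uv[0]-50:uv[0]+50]; cv2.imwrite(f"pics/{n}lid.png",cv2.resize(cr,(0,0),fx=6,fy=6,interpolation=cv2.INTER_CUBIC))
    uv=proj(c,[[.6,-.276,.05]])[0].astype(int)
    cr=f[uv[1]-40:uv[1]+40,uv[0]-50:uv[0]+50]; cv2.imwrite(f"pics/{n}cup.png",cv2.resize(cr,(0,0),fx=6,fy=6,interpolation=cv2.INTER_CUBIC))
E
```

```text
scene flat z [0.10604433 0.10837402 0.10998595 0.11159425 0.11383224] 998
lid [ 0.53765842 -0.0032975   0.06244021]
lug axis ang 0.9418158254201267 z [0.12438333 0.13434569 0.1376745  0.13921549]
43 [0.56923603 0.03685322 0.13371879] [0.03573447 0.05830324]
42 [ 0.51151901 -0.04236784  0.13262361] [-0.06447836 -0.03932807]
plate 416 [ 0.53991792 -0.00159816  0.07249034]
cup 105 [ 0.60054868 -0.27565483  0.02923801] [ 0.60075356 -0.2751833   0.02738066]
tumbler 110 [ 0.45071681 -0.20554896  0.03440178] [ 0.45119987 -0.20592862  0.03226652]
top flat z [0.10617592 0.10940959 0.11139015 0.11361781 0.11652417] 1053
lid [ 0.53656924 -0.00363115  0.06214155]
lug axis ang -2.197455278743867 z [0.13137858 0.13715929 0.14092173 0.14392698]
37 [ 0.50726385 -0.04268095  0.13592522] [0.03576493 0.05969385]
36 [0.56382031 0.03624514 0.13647763] [-0.06163452 -0.03719276]
plate 313 [0.54239826 0.00106065 0.10073647]
cup 78 [ 0.59977187 -0.276392    0.0277581 ] [ 0.5996879  -0.27615729  0.02686236]
tumbler 95 [ 0.45126142 -0.20816519  0.03337073] [ 0.45125647 -0.2081216   0.0321989 ]
```

View pics/toplid.png

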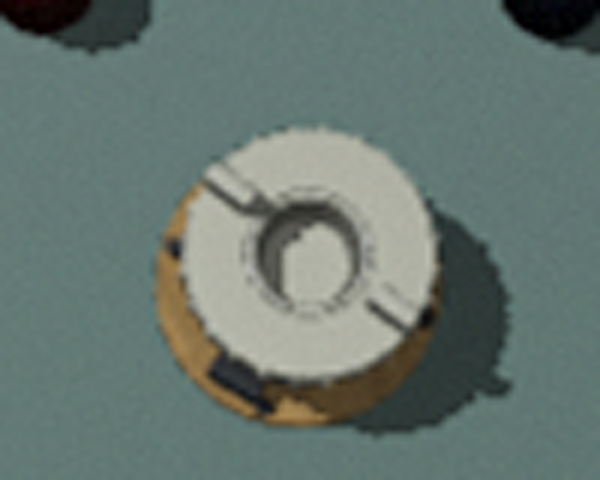

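View pics/scenecup.png

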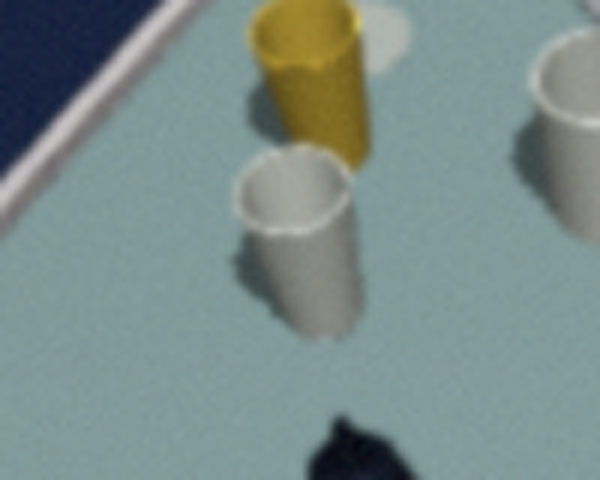

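```bash
cat >> h.py <<'E'
from scipy.spatial.transform import Rotation as R
def goal(xyz,yang):
    """total shift in present tool axes (mm) and turn about tool z (rad), plus tilt error"""
    o=bot.get_obs(); r=R.from_quat(o["tool_rot"]); M=r.as_matrix()
    d=M.T@(np.array(xyz)-o["eef_pos"])*1000
    G=np.column_stack([[-np.sin(yang),np.cos(yang),0],[np.cos(yang),np.sin(yang),0],[0,0,-1]])
    # half turn ambiguity left to caller
    rv=(r.inv()*R.from_matrix(G)).as_rotvec()
    print("t %.2f"%o["clock"],"pos",np.round(o["eef_pos"],4),"yang %.3f"%np.arctan2(M[1,1],M[0,1]),"q6 %.3f"%o["joint_pos"][5],"shift mm",np.round(d,1),"rotvec",np.round(rv,3),"F",np.round(o["ft_force"],1),"T",np.round(o["ft_torque"],3),"w %.4f"%o["grip_width"])
E
python3 -c "
from h import *
goal([.5375,-.003,.242],1.35)"
```

```text
t 1.10 pos [0.1728 0.4692 0.2423] yang 1.218 q6 1.571 shift mm [-5.054e+02 -3.171e+02  3.000e-01] rotvec [ 0.     0.    -0.132] F [-0.6 -0.1  0.4] T [-0.047  0.029  0.033] w 0.0851
```

Call:
{"fn": "play_rows", "kwargs": {
  "plan": [-42, -26.4, 0, 0, 0, 0, -42, -26.4, 0, 0, 0, 0, -42, -26.4, 0, 0, 0, 0, -42, -26.4, 0, 0, 0, 0, -42, -26.4, 0, 0, 0, 0, -42, -26.4, 0, 0, 0, 0, -42, -26.4, 0, 0, 0, 0, -42, -26.4, 0, 0, 0, 0, -42, -26.4, 0, 0, 0, 0, -42, -26.4, 0, 0, 0, 0, -42, -26.4, 0, 0, 0, 0, -42, -26.4, 0, 0, 0, 0, 0, 0, 0, 0, 0, -0.13, 0, 0, 0, 0, 0, 0],
  "hand": 100
}}

```text
clock: 2.85
eef_pos: [0.5363, -0.0028, 0.2419]
tool_rot: [0.113, 0.994, 0.0, -0.0]
ft_force: [-0.2, 0.8, -0.5]
grip_width: 0.0851
```

```bash
python3 -c "
from h import *
goal([.5375,-.003,.128],1.35)"
```

```text
t 2.85 pos [ 0.5363 -0.0028  0.2419] yang 1.345 q6 0.220 shift mm [-1.300e+00  1.000e-01  1.139e+02] rotvec [-0.    -0.001 -0.005] F [-0.2  0.8 -0.5] T [-0.008  0.042 -0.091] w 0.0851
```

Call:
{"fn": "play_rows", "kwargs": {
  "plan": [-1.3, 0, 0, 0, 0, -0.18, 0, 0, 25, 0, 0, 0, 0, 0, 25, 0, 0, 0, 0, 0, 25, 0, 0, 0, 0, 0, 20, 0, 0, 0, 0, 0, 10, 0, 0, 0, 0, 0, 9, 0, 0, 0, 0, 0, 0, 0, 0, 0, 0, 0, 0, 0, 0, 0]
}}

```text
clock: 3.98
eef_pos: [0.538, -0.0025, 0.129]
tool_rot: [0.021, 1.0, -0.0, 0.001]
ft_force: [1.3, -0.1, -0.7]
grip_width: 0.0853
```

```bash
python3 -c "
from h import *
goal([.5375,-.003,.122],1.35)
for n in ('scene','top'):
    c=bot.camera(n); cv2.imwrite(f'pics/{n}1.png',c['frame']); np.savez(f'{n}1.npz',**c)
    uv=proj(c,[[.538,-.003,.12]])[0].astype(int); f=c['frame']
    cr=f[uv[1]-45:uv[1]+45,uv[0]-60:uv[0]+60]; cv2.imwrite(f'pics/{n}1c.png',cv2.resize(cr,(0,0),fx=6,fy=6,interpolation=cv2.INTER_CUBIC))
    P=pts(c)
    m=(np.hypot(P[...,0]-.5375,P[...,1]+.003)<.06)&(np.hypot(P[...,0]-.5375,P[...,1]+.003)>.035)&(P[...,2]<.117)&(P[...,2]>.1)
    print(m.sum(),np.median(P[m][:,2]))
for i in range(4): print(np.round(bot.get_obs()['ft_torque'],3), np.round(bot.get_obs()['tau'],3))
"
```

```text
t 3.98 pos [ 0.538  -0.0025  0.129 ] yang 1.528 q6 0.038 shift mm [ 0.5 -0.5  7. ] rotvec [0.    0.001 0.178] F [ 1.3 -0.1 -0.7] T [-0.017 -0.022 -0.002] w 0.0853
571 0.11007580757120228
97 0.11144415562658483
[0.01  0.005 0.06 ] [ 2.6000e-02 -4.2054e+01  2.3095e+01 -1.0000e-03  1.0000e-03  1.0000e-03]
[0.01  0.005 0.06 ] [ 2.6000e-02 -4.2054e+01  2.3095e+01 -1.0000e-03  1.0000e-03  1.0000e-03]
[0.01  0.005 0.06 ] [ 2.6000e-02 -4.2054e+01  2.3095e+01 -1.0000e-03  1.0000e-03  1.0000e-03]
[0.01  0.005 0.06 ] [ 2.6000e-02 -4.2054e+01  2.3095e+01 -1.0000e-03  1.0000e-03  1.0000e-03]
```

View pics/scene1c.png

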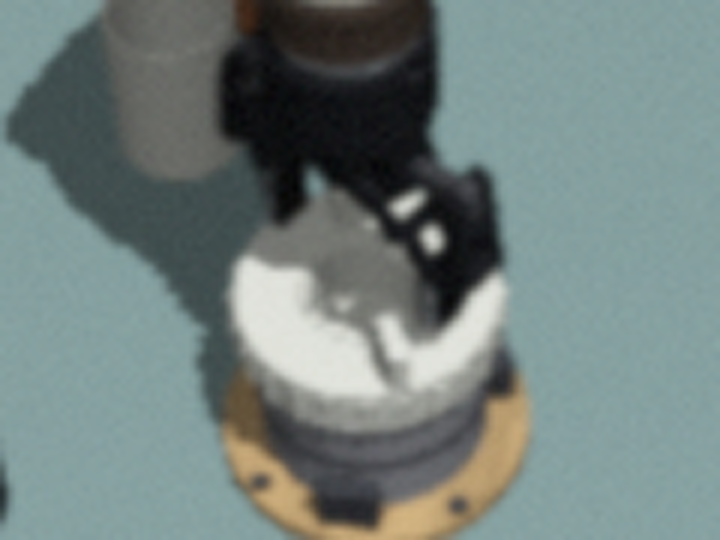

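Call:
{"fn": "play_rows", "kwargs": {
  "plan": [0, 0, 2, 0, 0, 0, 0, 0, 2, 0, 0, 0, 0, 0, 0, 0, 0, 0.1, 0, 0, 0, 0, 0, 0.1, 0, 0, 0, 0, 0, 0.1, 0, 0, 0, 0, 0, 0.1]
}}

```text
clock: 4.82
eef_pos: [0.5371, -0.0024, 0.1239]
tool_rot: [0.221, 0.975, -0.0, -0.001]
ft_force: [0.4, -0.3, -2.4]
grip_width: 0.0854
```

```bash
python3 -c "
from h import *
goal([.5375,-.003,.122],0)
o=bot.get_obs();print(np.round(o['tau'],3))
c=bot.camera('scene');uv=proj(c,[[.538,-.003,.12]])[0].astype(int); f=c['frame']
cr=f[uv[1]-45:uv[1]+45,uv[0]-60:uv[0]+60]; cv2.imwrite(f'pics/s2c.png',cv2.resize(cr,(0,0),fx=6,fy=6,interpolation=cv2.INTER_CUBIC))
"
```

```text
t 4.83 pos [ 0.5371 -0.0024  0.1239] yang 1.125 q6 0.441 shift mm [-0.6 -0.3  1.9] rotvec [-1.000e-03 -1.000e-03  1.125e+00] F [ 0.4 -0.3 -2.4] T [ 0.045 -0.007  0.102] w 0.0854
[-1.2600e-01 -4.2957e+01  2.3535e+01 -1.4000e-02 -2.1000e-02 -5.4400e-01]
```

View pics/s2c.png

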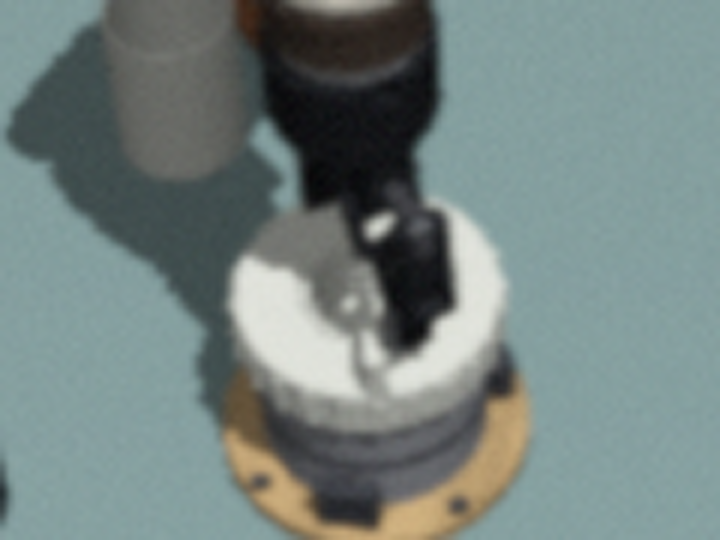

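Call:
{"fn": "play_rows", "kwargs": {
  "plan": [0, 0, 0.2, 0, 0, 0.1, 0, 0, 0.2, 0, 0, 0.1, 0, 0, 0.2, 0, 0, 0.1, 0, 0, 0.2, 0, 0, 0.1, 0, 0, 0.2, 0, 0, 0.1, 0, 0, 0.2, 0, 0, 0.1]
}}

```text
clock: 5.62
eef_pos: [0.5376, -0.0033, 0.1229]
tool_rot: [0.499, 0.867, -0.001, 0.0]
ft_force: [0.8, -2.2, -0.6]
grip_width: 0.0853
```

```bash
cat > st.py <<'E'
from h import *
goal([.5375,-.003,.122],0)
o=bot.get_obs();print("tau6",np.round(o['tau'][5],3),"qd6",np.round(o['joint_vel'][5],3))
E
python3 st.py
```

```text
t 5.62 pos [ 0.5376 -0.0033  0.1229] yang 0.526 q6 1.040 shift mm [0.3 0.1 0.9] rotvec [-0.     0.002  0.526] F [ 0.8 -2.2 -0.6] T [-0.453 -0.077  0.096] w 0.0853
tau6 -0.54 qd6 0.79
```

Call:
{"fn": "play_rows", "kwargs": {
  "plan": [0, 0, 0.2, 0, 0, 0.1, 0, 0, 0.2, 0, 0, 0.1]
}}

```text
clock: 5.88
eef_pos: [0.5376, -0.0035, 0.1225]
tool_rot: [0.583, 0.812, -0.001, 0.001]
ft_force: [0.8, -2.4, -1.0]
grip_width: 0.0854
```

```bash
python3 st.py
```

```text
t 5.88 pos [ 0.5376 -0.0035  0.1225] yang 0.326 q6 1.240 shift mm [0.5 0.1 0.5] rotvec [-0.     0.002  0.326] F [ 0.8 -2.4 -1. ] T [-0.55  -0.1    0.139] w 0.0854
tau6 -0.539 qd6 0.791
```

Call:
{"fn": "play_rows", "kwargs": {
  "plan": [0, 0, 0.2, 0, 0, 0.1, 0, 0, 0.2, 0, 0, 0.1]
}}

```text
clock: 6.12
eef_pos: [0.5376, -0.0035, 0.1221]
tool_rot: [0.661, 0.75, -0.001, 0.001]
ft_force: [0.8, -3.9, -1.4]
grip_width: 0.0853
```

```bash
python3 st.py
```

```text
t 6.12 pos [ 0.5376 -0.0035  0.1221] yang 0.126 q6 1.440 shift mm [ 0.5 -0.   0.1] rotvec [-0.     0.002  0.126] F [ 0.8 -3.9 -1.4] T [-0.579 -0.142  0.091] w 0.0853
tau6 -0.539 qd6 0.79
```

Call:
{"fn": "play_rows", "kwargs": {
  "plan": [0, 0, 0.2, 0, 0, 0.1, 0, 0, 0.2, 0, 0, 0.1]
}}

```text
clock: 6.38
eef_pos: [0.5376, -0.0036, 0.1217]
tool_rot: [0.733, 0.68, -0.001, 0.001]
ft_force: [0.8, -3.4, -0.9]
grip_width: 0.0855
```

```bash
python3 st.py
```

```text
t 6.38 pos [ 0.5376 -0.0036  0.1217] yang -0.074 q6 1.640 shift mm [ 0.6 -0.2 -0.3] rotvec [ 0.     0.002 -0.074] F [ 0.8 -3.4 -0.9] T [-0.587 -0.064  0.132] w 0.0855
tau6 -0.538 qd6 0.792
```

Call:
{"fn": "play_rows", "kwargs": {
  "plan": [0, 0, 0.2, 0, 0, 0.1, 0, 0, 0.2, 0, 0, 0.1]
}}

```text
clock: 6.62
eef_pos: [0.5375, -0.0037, 0.1213]
tool_rot: [0.797, 0.604, -0.001, 0.001]
ft_force: [0.6, -2.5, -1.1]
grip_width: 0.0854
```

```bash
python3 st.py
```

```text
t 6.62 pos [ 0.5375 -0.0037  0.1213] yang -0.274 q6 1.840 shift mm [ 0.6 -0.2 -0.7] rotvec [ 0.     0.002 -0.274] F [ 0.6 -2.5 -1.1] T [-0.594 -0.082  0.081] w 0.0854
tau6 -0.539 qd6 0.793
```

Call:
{"fn": "play_rows", "kwargs": {
  "plan": [0, 0, 0.2, 0, 0, 0.1, 0, 0, 0.2, 0, 0, 0.1]
}}

```text
clock: 6.88
eef_pos: [0.5373, -0.0037, 0.1209]
tool_rot: [0.853, 0.521, -0.001, 0.001]
ft_force: [0.1, -3.4, -0.3]
grip_width: 0.0855
```

```bash
python3 st.py;python3 -c "
from h import *
c=bot.camera('scene');uv=proj(c,[[.538,-.003,.12]])[0].astype(int); f=c['frame']
cr=f[uv[1]-45:uv[1]+45,uv[0]-60:uv[0]+60]; cv2.imwrite(f'pics/s3c.png',cv2.resize(cr,(0,0),fx=6,fy=6,interpolation=cv2.INTER_CUBIC))
"
```

```text
t 6.88 pos [ 0.5373 -0.0037  0.1209] yang -0.474 q6 2.040 shift mm [ 0.7 -0.1 -1.1] rotvec [ 0.     0.002 -0.474] F [ 0.1 -3.4 -0.3] T [-0.596  0.083  0.094] w 0.0855
tau6 -0.541 qd6 0.79
```

View pics/s3c.png

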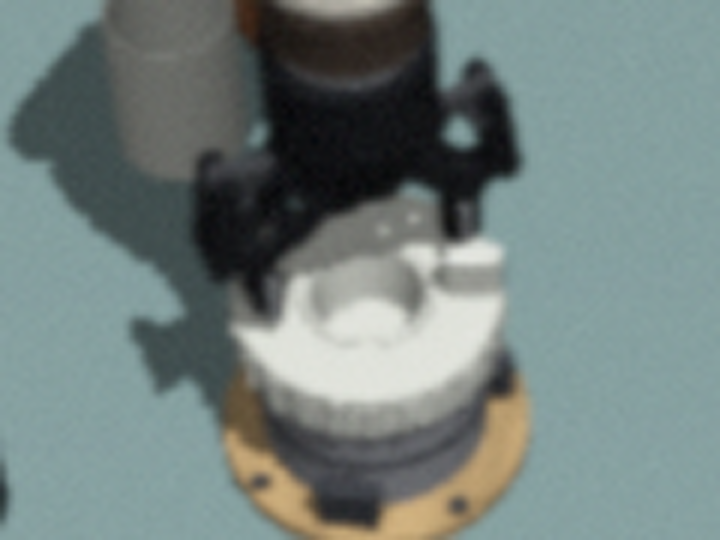

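Call:
{"fn": "play_rows", "kwargs": {
  "plan": [0, 0, 0.2, 0, 0, 0.1, 0, 0, 0.2, 0, 0, 0.1]
}}

```text
clock: 7.18
eef_pos: [0.537, -0.0035, 0.1205]
tool_rot: [0.901, 0.434, -0.001, 0.001]
ft_force: [-4.7, -5.9, 0.9]
grip_width: 0.0851
```

```bash
python3 st.py
```

```text
t 7.17 pos [ 0.537  -0.0035  0.1205] yang -0.673 q6 2.239 shift mm [ 0.7  0.1 -1.5] rotvec [-0.001  0.002 -0.673] F [-4.7 -5.9  0.9] T [-1.139  0.869  0.315] w 0.0851
tau6 -0.442 qd6 0.786
```

Call:
{"fn": "play_rows", "kwargs": {
  "plan": [0, 0, 0, 0, 0, 0.05]
}}

```text
clock: 7.3
eef_pos: [0.536, -0.0041, 0.1203]
tool_rot: [0.911, 0.412, -0.002, 0.001]
ft_force: [-2.9, -6.0, 1.8]
grip_width: 0.0858
```

```bash
python3 st.py
```

```text
t 7.30 pos [ 0.536  -0.0041  0.1203] yang -0.722 q6 2.287 shift mm [ 1.8  0.4 -1.7] rotvec [-0.002  0.004 -0.722] F [-2.9 -6.   1.8] T [-0.994  0.73   0.3  ] w 0.0858
tau6 0.075 qd6 0.385
```

Call:
{"fn": "play_rows", "kwargs": {
  "plan": [0, 0, 0, 0, 0, 0.05]
}}

```text
clock: 7.42
eef_pos: [0.536, -0.0042, 0.1203]
tool_rot: [0.921, 0.389, -0.002, 0.001]
ft_force: [-3.3, -4.9, 2.1]
grip_width: 0.0854
```

```bash
python3 st.py
```

```text
t 7.42 pos [ 0.536  -0.0042  0.1203] yang -0.771 q6 2.336 shift mm [ 1.9  0.3 -1.7] rotvec [-0.002  0.004 -0.771] F [-3.3 -4.9  2.1] T [-1.004  0.686  0.338] w 0.0854
tau6 0.024 qd6 0.393
```

Call:
{"fn": "play_rows", "kwargs": {
  "plan": [0, 0, 0, 0, 0, 0.05, 0, 0, 0, 0, 0, 0.05]
}}

```text
clock: 7.68
eef_pos: [0.5359, -0.0042, 0.1203]
tool_rot: [0.939, 0.343, -0.002, 0.001]
ft_force: [-2.5, -5.4, 1.7]
grip_width: 0.0852
```

```bash
python3 st.py
```

```text
t 7.67 pos [ 0.5359 -0.0042  0.1203] yang -0.871 q6 2.436 shift mm [ 1.9  0.1 -1.7] rotvec [-0.002  0.005 -0.871] F [-2.5 -5.4  1.7] T [-0.989  0.716  0.426] w 0.0852
tau6 0.072 qd6 0.396
```

Call:
{"fn": "play_rows", "kwargs": {
  "plan": [0, 0, 0, 0, 0, 0.05]
}}

```text
clock: 7.8
eef_pos: [0.5359, -0.0042, 0.1203]
tool_rot: [0.948, 0.319, -0.002, 0.001]
ft_force: [-3.7, -5.4, 1.8]
grip_width: 0.0855
```

```bash
python3 st.py
```

```text
t 7.80 pos [ 0.5359 -0.0042  0.1203] yang -0.921 q6 2.486 shift mm [ 2.   0.  -1.7] rotvec [-0.001  0.005 -0.921] F [-3.7 -5.4  1.8] T [-0.957  0.747  0.456] w 0.0855
tau6 0.097 qd6 0.397
```

Call:
{"fn": "play_rows", "kwargs": {
  "plan": [0, 0, 0, 0, 0, -0.1, 0, 0, 0, 0, 0, -0.15, 0, 0, -15, 0, 0, 0, 0, 0, -30, 0, 0, 0, 0, 0, -40, 0, 0, 0, 0, 0, -40, 0, 0, 0, 0, 0, 0, 0, 0, 0]
}}

```text
clock: 8.68
eef_pos: [0.54, -0.0024, 0.2509]
tool_rot: [0.901, 0.434, 0.004, 0.002]
ft_force: [-0.3, -0.4, -1.0]
grip_width: 0.0853
```

```bash
python3 -c "
from h import *
goal([.6,-.276,.245],-.785)
for n in ('scene','top'):
    c=bot.camera(n); cv2.imwrite(f'pics/{n}4.png',c['frame']); np.savez(f'{n}4.npz',**c)
    P=pts(c);z=P[...,2]
    b=(abs(P[...,0]-.537)<.075)&(abs(P[...,1])<.075)
    r=np.hypot(P[...,0]-.5375,P[...,1]+.003)
    m=(r<.058)&(r>.032)&(z<.116)&(z>.1); print(n,m.sum(),np.median(z[m]))
    A=P[b&(z>.102)&(z<.117)][:,:2].astype(np.float32); h=cv2.convexHull(A)[:,0]
    print('ext',h.min(0),h.max(0))
    lug=b&(z>.121)&(z<.15)&(r<.065); Q=P[lug]
    if len(Q)>20:
        q=Q[:,:2]-Q[:,:2].mean(0); d=np.linalg.svd(q)[2][0]; t=q@d
        print(len(Q),Q.mean(0),np.arctan2(d[1],d[0]),[ (s.sum(),Q[s].mean(0).round(4)) for s in (t>0,t<0)])
    s=(np.hypot(P[...,0]-.6,P[...,1]+.276)<.037)&(z>.086)&(z<.105); print('cup',s.sum(),(P[s][:,:2].max(0)+P[s][:,:2].min(0))/2 if s.sum() else 0)
"
```

```text
t 8.68 pos [ 0.54   -0.0024  0.2509] yang -0.673 q6 2.239 shift mm [-176.5  217.5    6.4] rotvec [ 0.007 -0.006  0.112] F [-0.3 -0.4 -1. ] T [-0.032  0.001  0.024] w 0.0853
scene 688 0.10655546939109695
ext [ 0.47559854 -0.06533293] [0.60258424 0.06061428]
94 [ 5.38091576e-01 -4.47215652e-04  1.29732801e-01] 1.8542657236760256 [(np.int64(50), array([0.5256, 0.0425, 0.1295])), (np.int64(44), array([ 0.5523, -0.0493,  0.13  ]))]
cup 106 [ 0.60037811 -0.27618821]
top 138 0.10814625969018066
ext [0.4879384  0.02529106] [0.5902267  0.06028123]
cup 76 [ 0.59968648 -0.27668285]
```

View pics/scene4.png

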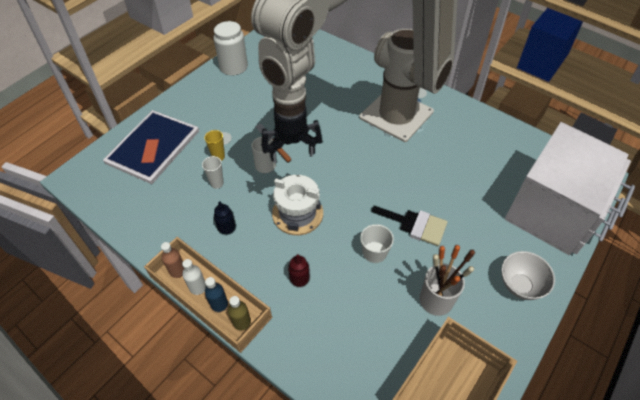

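Call:
{"fn": "play_rows", "kwargs": {
  "plan": [0, 0, 0, 0.007, -0.006, 0, -29.4, 36.3, 1, 0, 0, 0, -29.4, 36.3, 1, 0, 0, 0, -29.4, 36.3, 1, 0, 0, 0, -29.4, 36.3, 1, 0, 0, 0, -29.4, 36.3, 1, 0, 0, 0, -29.4, 36.3, 1, 0, 0, 0, 0, 0, 0, 0, 0, 0.11, 0, 0, 0, 0, 0, 0],
  "hand": 100
}}

```text
clock: 9.9
eef_pos: [0.5974, -0.2766, 0.2371]
tool_rot: [0.923, 0.384, -0.006, -0.003]
ft_force: [0.2, 0.0, 0.6]
grip_width: 0.0858
```

```bash
python3 -c "
from h import *
goal([.6,-.276,.066],-.785)"
```

```text
t 9.90 pos [ 0.5974 -0.2766  0.2371] yang -0.782 q6 1.921 shift mm [  3.6   3.1 171. ] rotvec [-0.01   0.008  0.003] F [0.2 0.  0.6] T [ 0.057 -0.004  0.011] w 0.0858
```

Call:
{"fn": "play_rows", "kwargs": {
  "plan": [0, 0, 0, -0.007, 0.006, 0, 2, 1.5, 30, 0, 0, 0, 0, 0, 30, 0, 0, 0, 0, 0, 0, 0, 0, 0, 0, 0, 0, 0, 0, 0]
}}

```text
clock: 10.52
eef_pos: [0.6011, -0.2755, 0.1806]
tool_rot: [0.923, 0.385, 0.0, 0.001]
ft_force: [-0.1, -0.3, -0.2]
grip_width: 0.0856
```

```bash
python3 -c "
from h import *
goal([.6,-.276,.066],-.785)"
```

```text
t 10.53 pos [ 0.6011 -0.2755  0.1806] yang -0.781 q6 1.922 shift mm [ -1.1  -0.7 114.6] rotvec [0.002 0.    0.004] F [-0.1 -0.3 -0.2] T [-0.018 -0.039  0.047] w 0.0856
```

Call:
{"fn": "play_rows", "kwargs": {
  "plan": [-1.1, -0.7, 25, 0, 0, 0, 0, 0, 25, 0, 0, 0, 0, 0, 25, 0, 0, 0, 0, 0, 25, 0, 0, 0, 0, 0, 14, 0, 0, 0, 0, 0, 0, 0, 0, 0, 0, 0, 0, 0, 0, 0]
}}

```text
clock: 11.4
eef_pos: [0.6003, -0.2767, 0.0669]
tool_rot: [0.923, 0.384, 0.001, 0.001]
ft_force: [0.2, 0.3, 0.4]
grip_width: 0.0854
```

```bash
python3 -c "
from h import *
goal([.6,-.276,.066],-.785)
c=bot.camera('scene');uv=proj(c,[[.6,-.276,.09]])[0].astype(int); f=c['frame']
cr=f[uv[1]-50:uv[1]+50,uv[0]-60:uv[0]+60]; cv2.imwrite('pics/s5c.png',cv2.resize(cr,(0,0),fx=6,fy=6,interpolation=cv2.INTER_CUBIC))
"
```

```text
t 11.40 pos [ 0.6003 -0.2767  0.0669] yang -0.782 q6 1.921 shift mm [ 0.3 -0.7  0.9] rotvec [ 0.003 -0.     0.003] F [0.2 0.3 0.4] T [ 0.056  0.035 -0.012] w 0.0854
```

View pics/s5c.png

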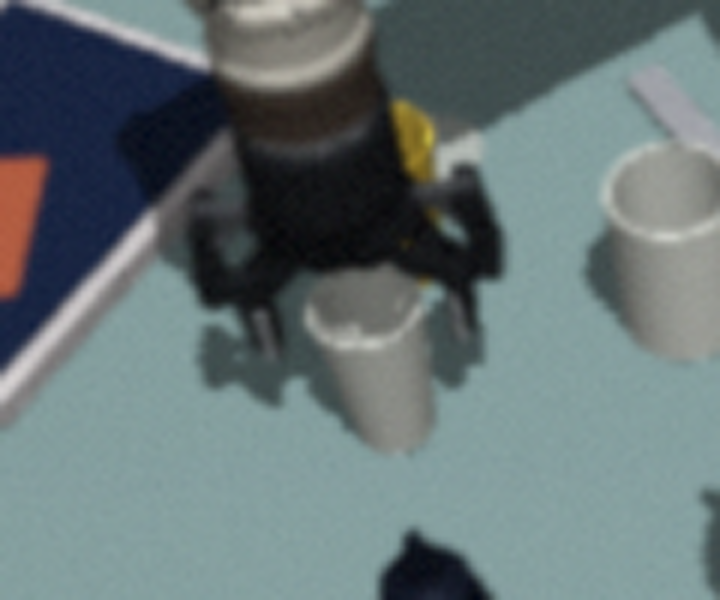

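The fingers straddle the white cup (crop centre near 370,340). I'm closing on it now.

Call:
{"fn": "play_rows", "kwargs": {
  "plan": [0, 0, 0, 0, 0, 0, 0, 0, 0, 0, 0, 0, 0, 0, 0, 0, 0, 0, 0, 0, 0, 0, 0, 0, 0, 0, 0, 0, 0, 0, 0, 0, 0, 0, 0, 0, 0, 0, 0, 0, 0, 0, 0, 0, 0, 0, 0, 0],
  "hand": 0
}}

```text
clock: 12.45
eef_pos: [0.5998, -0.2764, 0.0668]
tool_rot: [0.923, 0.384, 0.001, 0.001]
ft_force: [-1.9, 0.7, 5.4]
grip_width: 0.0561
```

```bash
python3 st.py
```

```text
t 12.45 pos [ 0.5998 -0.2764  0.0668] yang -0.782 q6 1.921 shift mm [ 150.1 -236.8  -55.8] rotvec [ 0.002  0.001 -0.782] F [-1.9  0.7  5.4] T [ 0.199  0.279 -0.03 ] w 0.0561
tau6 -0.001 qd6 0.0
```

Call:
{"fn": "play_rows", "kwargs": {
  "plan": [0, 0, -10, 0, 0, 0, 0, 0, -20, 0, 0, 0, 0, 0, -30, 0, 0, 0, 0, 0, -40, 0, 0, 0, 0, 0, -40, 0, 0, 0, 0, 0, -30, 0, 0, 0, 0, 0, 0, 0, 0, 0, 0, 0, 0, 0, 0, 0]
}}

```text
clock: 13.45
eef_pos: [0.5988, -0.2759, 0.2342]
tool_rot: [0.923, 0.384, -0.001, -0.0]
ft_force: [0.1, 1.0, -1.6]
grip_width: 0.0554
```

```bash
python3 st.py; python3 -c "
from h import *
for n in ('scene','top'):
    c=bot.camera(n);cv2.imwrite(f'pics/{n}6.png',c['frame']); np.savez(f'{n}6.npz',**c);uv=proj(c,[[.6,-.276,.22]])[0].astype(int); f=c['frame']
    y,x=max(uv[1]-40,0),uv[0]-60
    cr=f[y:y+100,x:x+120]; cv2.imwrite(f'pics/{n}6c.png',cv2.resize(cr,(0,0),fx=6,fy=6,interpolation=cv2.INTER_CUBIC))
"
```

```text
t 13.45 pos [ 0.5988 -0.2759  0.2342] yang -0.782 q6 1.921 shift mm [ 150.6 -235.8  112.2] rotvec [-0.001  0.001 -0.782] F [ 0.1  1.  -1.6] T [-0.012 -0.007 -0.006] w 0.0554
tau6 -0.0 qd6 -0.001
```

View pics/scene6c.png

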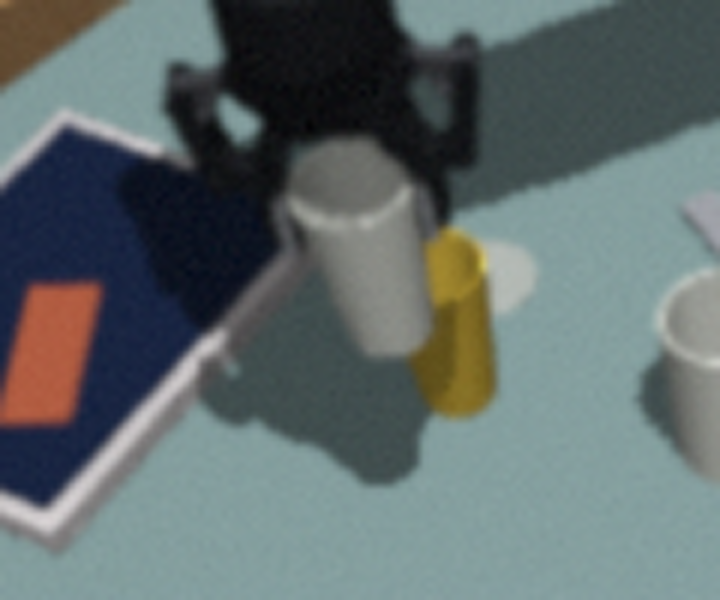

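Call:
{"fn": "play_rows", "kwargs": {
  "plan": [0, 0, -15, 0, 0, 0, 21.5, -33.7, 0, 0, 0, 0, 21.5, -33.7, 0, 0, 0, 0, 21.5, -33.7, 0, 0, 0, 0, 21.5, -33.7, 0, 0, 0, 0, 21.5, -33.7, 0, 0, 0, 0, 21.5, -33.7, 0, 0, 0, 0, 21.5, -33.7, 0, 0, 0, 0, 0, 0, 0, 0, 0, -0.13, 0, 0, 0, 0, 0, -0.13, 0, 0, 0, 0, 0, -0.13, 0, 0, 0, 0, 0, -0.13, 0, 0, 0, 0, 0, -0.13, 0, 0, 0, 0, 0, -0.13, 0, 0, 0, 0, 0, -0.13, 0, 0, 0, 0, 0, -0.13, 0, 0, 0, 0, 0, 0, 0, 0, 0, 0, 0, 0]
}}

```text
clock: 15.8
eef_pos: [0.5381, -0.003, 0.2503]
tool_rot: [0.611, 0.792, -0.0, 0.0]
ft_force: [-0.3, 0.2, -1.6]
grip_width: 0.0558
```

```bash
python3 -c "
from h import *
goal([.5375,-.003,.2],.284)
for n in ('scene','top'):
    c=bot.camera(n);cv2.imwrite(f'pics/{n}7.png',c['frame']); np.savez(f'{n}7.npz',**c);uv=proj(c,[[.5375,-.003,.19]])[0].astype(int); f=c['frame']
    y,x=max(uv[1]-40,0),uv[0]-60
    cr=f[y:y+100,x:x+120]; cv2.imwrite(f'pics/{n}7c.png',cv2.resize(cr,(0,0),fx=6,fy=6,interpolation=cv2.INTER_CUBIC)); print(n,y,x)
"
```

```text
t 15.80 pos [ 0.5381 -0.003   0.2503] yang 0.256 q6 1.309 shift mm [ 0.2 -0.5 50.3] rotvec [-0.     0.001 -0.028] F [-0.3  0.2 -1.6] T [-0.015 -0.026  0.01 ] w 0.0558
scene 132 234
top 137 278
```

View pics/scene7c.png

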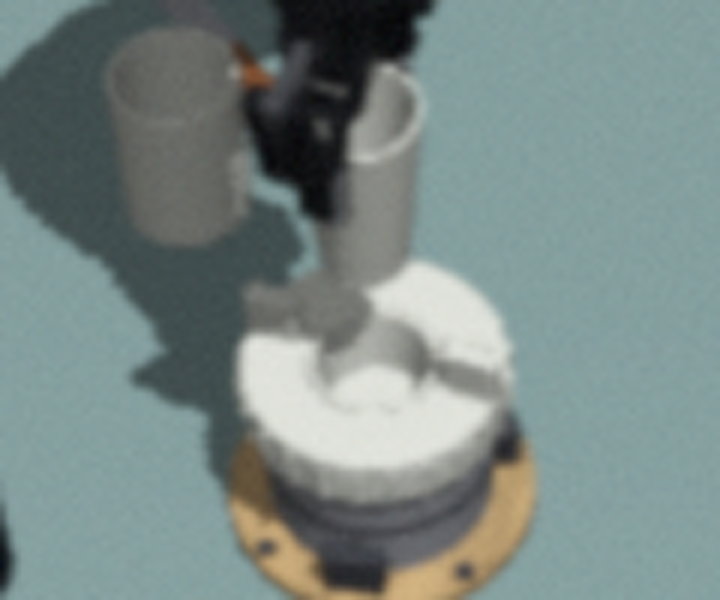

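View pics/top7c.png

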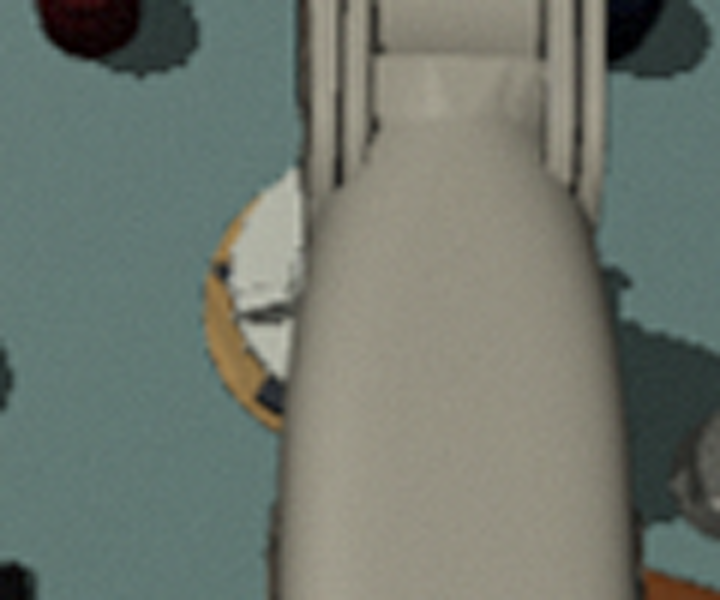

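```bash
cat > fit.py <<'E'
from h import *
import sys
from scipy.optimize import least_squares
def fitcup(c,zb,zt,zbase):
    P=pts(c); f=c["frame"].astype(int); z=P[...,2]
    r=np.hypot(P[...,0]-.538,P[...,1]+.003)
    m=(r<.04)&(z>zb)&(z<zt)&(f.min(-1)>80)
    # outer surface only: facing camera -> points whose direction to camera positive
    C=np.array(c["cam_to_world"])[:2,3]; d=(C-np.array([.538,-.003])); d/=np.linalg.norm(d)
    m&=((P[...,0]-.538)*d[0]+(P[...,1]+.003)*d[1])>.004
    m=cv2.erode(m.astype(np.uint8),np.ones((3,3)))>0
    Q=P[m]
    def res(p):
        ax=p[:2]+np.outer(Q[:,2]-zbase,p[2:4]); rr=.02+.009*(Q[:,2]-p[4])/.095
        return np.hypot(*(Q[:,:2]-ax).T)-rr
    # regularise height with weak prior
    s=least_squares(lambda p:np.r_[res(p),(p[4]-zbase)*3],[.538,-.003,0,0,zbase],loss='soft_l1',f_scale=.002)
    print("cup n",m.sum(),"base ctr",s.x[:2].round(4),"tilt",s.x[2:4].round(3),"zb",s.x[4].round(4),"rms",np.sqrt(np.mean(res(s.x)**2)).round(4))
    return m
def fitlid(c):
    P=pts(c); z=P[...,2]
    m=(np.hypot(P[...,0]-.538,P[...,1]+.003)<.075)&(z>.1)&(z<.115); h=cv2.convexHull(P[m][:,:2].astype(np.float32))[:,0]
    s=least_squares(lambda p:np.hypot(h[:,0]-p[0],h[:,1]-p[1])-.062,[.538,-.003],loss='soft_l1',f_scale=.001)
    # well floor
    r=np.hypot(P[...,0]-.538,P[...,1]+.003)
    w=(r<.03)&(z<.085)&(z>.06)
    print("lid",s.x.round(4),"n",len(h),"floor n",w.sum(),"z",np.median(z[w]) if w.sum() else None)
if __name__=="__main__":
    c=dict(np.load("scene7.npz"))
    m=fitcup(c,.19,.272,.183); fitlid(c); fitlid(dict(np.load("scene4.npz"))); fitlid(dict(np.load("scene0.npz")))
    f=c["frame"].copy(); f[m]=(0,0,255); cv2.imwrite("pics/m7.png",cv2.resize(f[132:232,234:354],(0,0),fx=5,fy=5))
    # sanity: same fit on standing cup in scene0
E
python3 fit.py
```

```text
cup n 164 base ctr [ 0.5371 -0.0048] tilt [ 0.039 -0.008] zb 0.183 rms 0.0013
lid [ 0.5376 -0.0034] n 24 floor n 125 z 0.07261295520346889
lid [ 0.5372 -0.0032] n 26 floor n 128 z 0.0721215718978131
lid [ 0.5379 -0.0031] n 27 floor n 101 z 0.07554553085472637
```

View pics/m7.png

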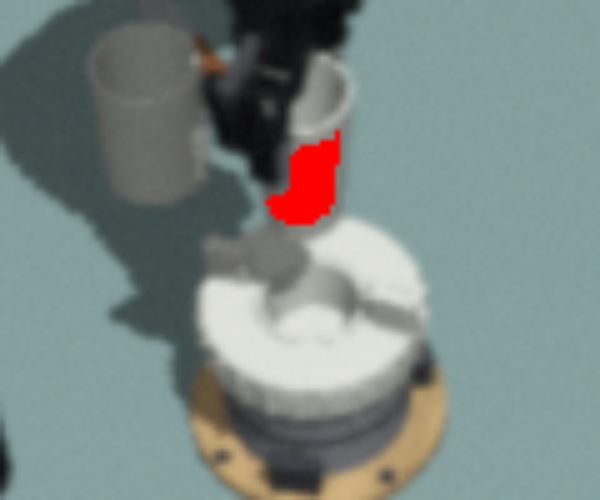

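Call:
{"fn": "play_rows", "kwargs": {
  "plan": [0.7, -0.3, 20, 0, 0, 0, 0, 0, 20, 0, 0, 0, 0, 0, 15, 0, 0, 0, 0, 0, 9, 0, 0, 0, 0, 0, 0, 0, 0, 0, 0, 0, 0, 0, 0, 0]
}}

```text
clock: 16.65
eef_pos: [0.538, -0.0025, 0.1866]
tool_rot: [0.61, 0.792, -0.0, 0.001]
ft_force: [-0.4, -0.2, -0.6]
grip_width: 0.0557
```

```bash
python3 -c "
from fit import *
goal([.5375,-.003,.14],.284)
c=bot.camera('scene');f=c['frame'];x,y=234,132
cv2.imwrite('pics/s8c.png',cv2.resize(f[y:y+100,x:x+120],(0,0),fx=6,fy=6,interpolation=cv2.INTER_CUBIC)); np.savez('scene8.npz',**c)
zb=bot.get_obs()['eef_pos'][2]-.0668
print(zb); m=fitcup(c,zb+.008,zb+.088,zb); fitlid(c)
"
```

```text
t 16.65 pos [ 0.538  -0.0025  0.1866] yang 0.258 q6 1.309 shift mm [-0.3 -0.7 46.6] rotvec [ 0.001  0.001 -0.026] F [-0.4 -0.2 -0.6] T [-0.008 -0.051 -0.013] w 0.0557
0.1199449720219502
cup n 131 base ctr [ 0.5378 -0.004 ] tilt [ 0.016 -0.004] zb 0.12 rms 0.0011
lid [ 0.5377 -0.0029] n 26 floor n 76 z 0.07072887060556188
```

View pics/s8c.png

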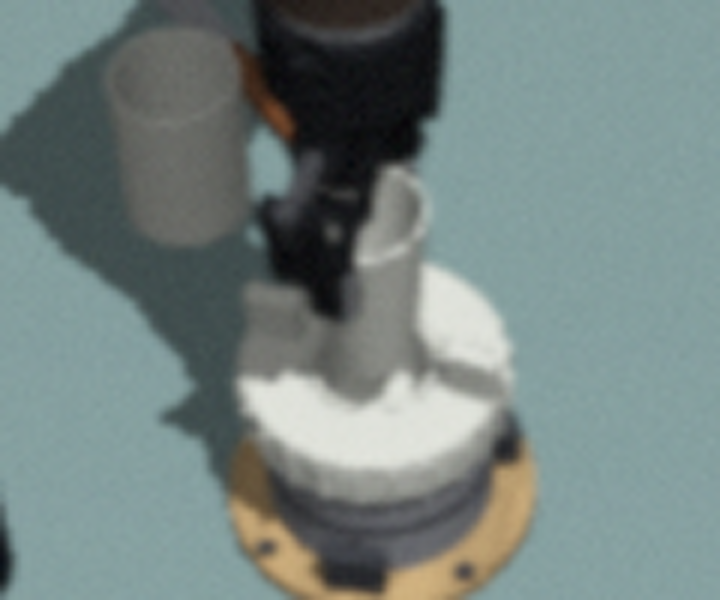

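Call:
{"fn": "play_rows", "kwargs": {
  "plan": [0.5, 0, 8, 0, 0, 0, 0, 0, 8, 0, 0, 0, 0, 0, 8, 0, 0, 0, 0, 0, 6, 0, 0, 0, 0, 0, 0, 0, 0, 0]
}}

```text
clock: 17.32
eef_pos: [0.5369, -0.0021, 0.1552]
tool_rot: [0.61, 0.792, -0.001, -0.0]
ft_force: [-0.5, 0.6, -0.7]
grip_width: 0.0556
```

```bash
python3 st.py
```

```text
t 17.32 pos [ 0.5369 -0.0021  0.1552] yang 0.258 q6 1.309 shift mm [-1.1  0.4 33.2] rotvec [-0.002  0.001  0.258] F [-0.5  0.6 -0.7] T [-0.052 -0.044 -0.048] w 0.0556
tau6 -0.0 qd6 -0.002
```

Call:
{"fn": "play_rows", "kwargs": {
  "plan": [0, 0, 4, 0, 0, 0, 0, 0, 4, 0, 0, 0, 0, 0, 3, 0, 0, 0, 0, 0, 0, 0, 0, 0]
}}

```text
clock: 17.82
eef_pos: [0.5372, -0.0021, 0.1447]
tool_rot: [0.61, 0.792, -0.001, 0.0]
ft_force: [-0.9, 0.0, -0.9]
grip_width: 0.0559
```

```bash
python3 st.py
```

```text
t 17.82 pos [ 0.5372 -0.0021  0.1447] yang 0.258 q6 1.309 shift mm [-1.   0.1 22.7] rotvec [-0.001  0.001  0.258] F [-0.9  0.  -0.9] T [-0.022 -0.002  0.04 ] w 0.0559
tau6 0.0 qd6 -0.002
```

Call:
{"fn": "play_rows", "kwargs": {
  "plan": [0, 0, 2, 0, 0, 0, 0, 0, 1, 0, 0, 0, 0, 0, 0, 0, 0, 0]
}}

```text
clock: 18.2
eef_pos: [0.5373, -0.0021, 0.1419]
tool_rot: [0.61, 0.792, -0.0, 0.0]
ft_force: [-0.8, 0.1, -0.7]
grip_width: 0.0557
```

```bash
python3 st.py
```

```text
t 18.20 pos [ 0.5373 -0.0021  0.1419] yang 0.258 q6 1.309 shift mm [-0.9 -0.1 19.9] rotvec [-0.     0.001  0.258] F [-0.8  0.1 -0.7] T [-0.059 -0.002  0.   ] w 0.0557
tau6 -0.001 qd6 -0.001
```

Call:
{"fn": "play_rows", "kwargs": {
  "plan": [0, 0, 1.5, 0, 0, 0, 0, 0, 0, 0, 0, 0]
}}

```text
clock: 18.45
eef_pos: [0.5373, -0.0021, 0.1404]
tool_rot: [0.61, 0.792, -0.0, 0.0]
ft_force: [-0.2, -0.2, -0.5]
grip_width: 0.0556
```

```bash
python3 st.py
```

```text
t 18.45 pos [ 0.5373 -0.0021  0.1404] yang 0.258 q6 1.309 shift mm [-0.9 -0.1 18.4] rotvec [-0.     0.001  0.258] F [-0.2 -0.2 -0.5] T [-0.105  0.042  0.008] w 0.0556
tau6 -0.002 qd6 -0.001
```

Call:
{"fn": "play_rows", "kwargs": {
  "plan": [0, 0, 1, 0, 0, 0, 0, 0, 0, 0, 0, 0]
}}

```text
clock: 18.7
eef_pos: [0.5373, -0.0021, 0.1394]
tool_rot: [0.61, 0.792, -0.0, 0.0]
ft_force: [-0.1, -0.7, 0.1]
grip_width: 0.0559
```

```bash
python3 st.py
```

```text
t 18.70 pos [ 0.5373 -0.0021  0.1394] yang 0.258 q6 1.309 shift mm [-0.9 -0.1 17.4] rotvec [-0.     0.001  0.258] F [-0.1 -0.7  0.1] T [-0.103  0.039 -0.029] w 0.0559
tau6 -0.002 qd6 -0.0
```

Call:
{"fn": "play_rows", "kwargs": {
  "plan": [0, 0, 0.8, 0, 0, 0, 0, 0, 0, 0, 0, 0]
}}

```text
clock: 18.95
eef_pos: [0.5374, -0.0022, 0.1388]
tool_rot: [0.61, 0.792, -0.0, 0.0]
ft_force: [-1.2, -1.0, 0.5]
grip_width: 0.0559
```

```bash
python3 st.py
```

```text
t 18.95 pos [ 0.5374 -0.0022  0.1388] yang 0.258 q6 1.309 shift mm [-0.8 -0.1 16.8] rotvec [-0.     0.001  0.258] F [-1.2 -1.   0.5] T [-0.184  0.107  0.036] w 0.0559
tau6 -0.0 qd6 0.001
```

Call:
{"fn": "play_rows", "kwargs": {
  "plan": [0, 0, 0.8, 0, 0, 0, 0, 0, 0, 0, 0, 0]
}}

```text
clock: 19.2
eef_pos: [0.5375, -0.0023, 0.1387]
tool_rot: [0.61, 0.792, -0.0, 0.001]
ft_force: [-1.8, -1.9, 5.1]
grip_width: 0.0555
```

```bash
python3 st.py
```

```text
t 19.20 pos [ 0.5375 -0.0023  0.1387] yang 0.258 q6 1.309 shift mm [-0.6 -0.2 16.7] rotvec [0.001 0.002 0.258] F [-1.8 -1.9  5.1] T [-0.269  0.426 -0.009] w 0.0555
tau6 0.005 qd6 -0.001
```

Call:
{"fn": "play_rows", "kwargs": {
  "plan": [0, 0, 0, 0, 0, 0, 0, 0, 0, 0, 0, 0, 0, 0, 0, 0, 0, 0, 0, 0, 0, 0, 0, 0, 0, 0, 0, 0, 0, 0, 0, 0, 0, 0, 0, 0, 0, 0, 0, 0, 0, 0],
  "hand": 100
}}

```text
clock: 20.08
eef_pos: [0.5374, -0.0021, 0.1379]
tool_rot: [0.61, 0.792, -0.0, 0.0]
ft_force: [-0.1, 1.0, -0.8]
grip_width: 0.0857
```

```bash
python3 st.py; python3 -c "
from fit import *
c=bot.camera('scene');f=c['frame'];x,y=234,132
cv2.imwrite('pics/s9c.png',cv2.resize(f[y:y+100,x:x+120],(0,0),fx=6,fy=6,interpolation=cv2.INTER_CUBIC))
m=fitcup(c,.112,.164,.072); fitlid(c)
"
```

```text
t 20.07 pos [ 0.5374 -0.0021  0.1379] yang 0.258 q6 1.309 shift mm [-0.9 -0.1 15.9] rotvec [-0.     0.001  0.258] F [-0.1  1.  -0.8] T [-0.063 -0.029  0.011] w 0.0857
tau6 0.0 qd6 -0.0
cup n 77 base ctr [ 0.5352 -0.0062] tilt [0.042 0.018] zb 0.072 rms 0.0013
lid [ 0.5378 -0.0023] n 19 floor n 1 z 0.0845918779985737
```

View pics/s9c.png

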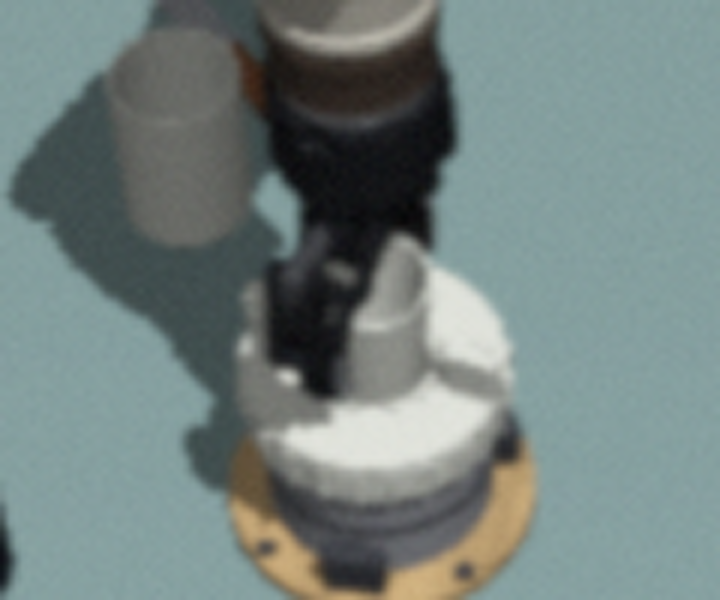

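Released with the cup standing in the well. Next I'll rise straight up and move aside to check.

Call:
{"fn": "play_rows", "kwargs": {
  "plan": [0, 0, -10, 0, 0, 0, 0, 0, -25, 0, 0, 0, 0, 0, -40, 0, 0, 0, 0, 0, -50, 0, 0, 0, 0, 40, -10, 0, 0, 0, 50, 0, 0, 0, 0, 0, 50, 0, 0, 0, 0, 0, 50, 0, 0, 0, 0, 0, 50, 0, 0, 0, 0, 0, 0, 0, 0, 0, 0, 0, 0, 0, 0, 0, 0, 0]
}}

```text
clock: 21.5
eef_pos: [0.5251, 0.2016, 0.2732]
tool_rot: [0.61, 0.792, -0.0, 0.001]
ft_force: [-0.9, -0.9, -0.6]
grip_width: 0.0859
```

```bash
python3 st.py; python3 -c "
from fit import *
for n in ('scene','top'):
    c=bot.camera(n);f=c['frame'];uv=proj(c,[[.5375,-.003,.12]])[0].astype(int);x,y=uv[0]-60,uv[1]-50
    cv2.imwrite(f'pics/{n}10c.png',cv2.resize(f[y:y+100,x:x+120],(0,0),fx=6,fy=6,interpolation=cv2.INTER_CUBIC)); cv2.imwrite(f'pics/{n}10.png',f)
    P=pts(c);z=P[...,2]; r=np.hypot(P[...,0]-.5375,P[...,1]+.003)
    s=(r<.036)&(z>.157)&(z<.176); Q=P[s]
    print(n,'rim',s.sum(),'z',np.percentile(Q[:,2],[10,50,90,97]).round(4),'ctr',((Q.max(0)+Q.min(0))/2).round(4))
    k=least_squares(lambda p:np.hypot(Q[:,0]-p[0],Q[:,1]-p[1])-.0275,[.5375,-.003],loss='soft_l1',f_scale=.001).x
    A=np.c_[Q[:,:2]-k,np.ones(len(Q))]; print('rim circ',k.round(4))
    fitlid(c)
    if n=='scene': fitcup(c,.112,.164,.072)
    lug=(r<.066)&(r>.034)&(z>.121)&(z<.145); q=P[lug][:,:2]-np.array([.5375,-.003]); d=np.linalg.svd(q)[2][0]; print('lug ang',np.arctan2(d[1],d[0]))
"
```

```text
t 21.50 pos [0.5251 0.2016 0.2732] yang 0.259 q6 1.680 shift mm [-200.8  -40.4  151.5] rotvec [0.001 0.001 0.259] F [-0.9 -0.9 -0.6] T [-0.041 -0.062 -0.025] w 0.0859
tau6 0.001 qd6 0.002
scene rim 127 z [0.158  0.1622 0.1659 0.1672] ctr [ 0.5373 -0.0039  0.1624]
rim circ [ 0.5383 -0.0039]
lid [ 0.5374 -0.0034] n 25 floor n 0 z None
cup n 105 base ctr [ 0.5365 -0.0063] tilt [0.014 0.02 ] zb 0.072 rms 0.0011
lug ang 1.8619080227803848
top rim 72 z [0.1608 0.1648 0.1696 0.1714] ctr [ 0.5366 -0.0027  0.1646]
rim circ [ 0.5369 -0.0025]
lid [ 0.5369 -0.0035] n 22 floor n 129 z 0.07722764708552687
lug ang 1.8651600928155292
```

View pics/scene10.png

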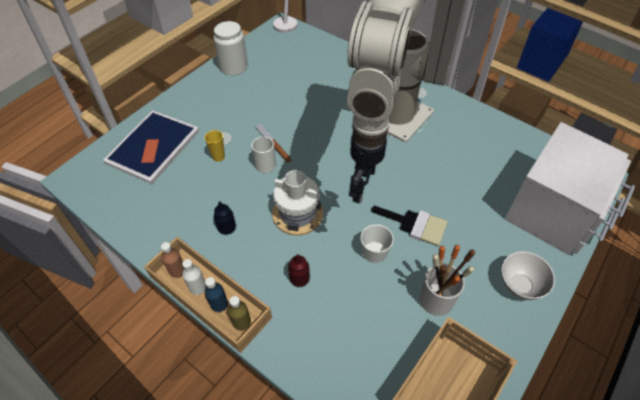

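View pics/top10c.png

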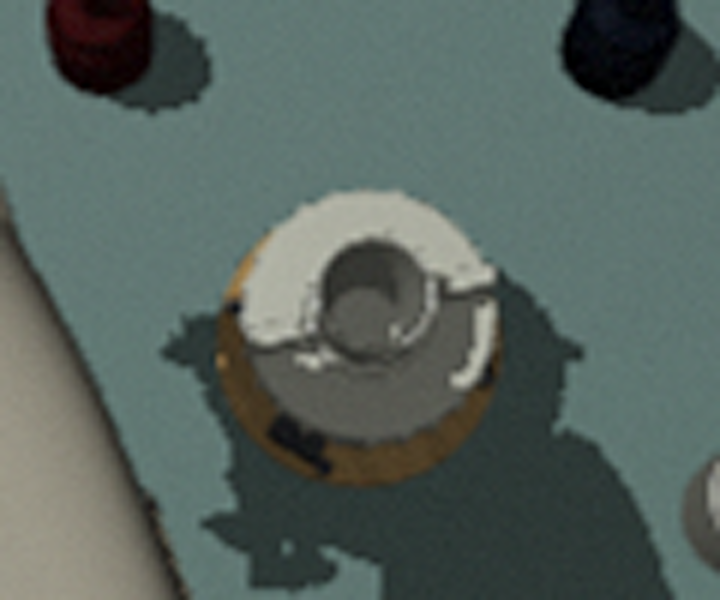

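```bash
python3 -c "
from workcell import bot
print(bot.job_done())"
```

```text
the job is handed in; nothing more can be done
None
```

The lid is screwed down, the white cup stands released in its well, and I handed the job in at about 21.5 s of the 64 s. No verdict is reported, so what follows rests on my own measurements.

- **Lid:** I turned it clockwise by both lugs with the open fingers, about 2.2 rad in all. Wrist torque jumped from about 0.1 to 0.3 N m at the bite, and I stopped at about 0.45 N m. That puts the seal at about 0.26 rad, inside the 0.12 to 0.6 rad band. I then backed off and lifted clear.
- **Cup:** I chose the slender white cup and left the yellow look-alike, the tumbler and the tub alone. I lowered it in the fingers until the floor pushed back with 5 N, at the expected height, then opened the fingers and withdrew.

**Last checks:**
- **Centring:** the cup's rim is within about 1 mm of the lid's axis in both cameras.
- **Height:** the rim is at about 0.167 m, which is what a cup standing on the well's floor should give.
- **Lid angle:** the lugs are at 1.86 rad, against 1.85 rad after tightening, so placing the cup did not turn the lid.
- **Bystanders:** they look unmoved in the final pictures, but I did not measure them.

**Disagreement:** a fit of the cup's outside surface, from the few points the scene camera sees, put its base about 3 mm off the axis with roughly 0.02 rad of tilt. This is weaker than the rim measurement, and still inside the 7 mm and 0.1 rad limits.

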